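# Pack the tea coins down the caddy tube

## Robot

A 6-joint arm with a two-finger parallel gripper is mounted at the origin on the work surface. World frame = base frame: x ahead of the robot, y to its left, z up, the work surface at z = 0. Lengths are in m, angles in degrees, forces in N, time in s.
With the tool pointing down it reaches from about 0.3 to 0.75 m from the base axis. Payload 8.5 kg.
Tool frame: the origin (TCP) lies midway between the tips of the shut fingers; the grasp point (between the pads) lies 19 mm behind it; z points along the fingers, y is the direction in which the jaws open and shut (so a half turn about z gives the same grasp; the last joint's range is limited). The gripper opens to 85 mm and grips with 20 to 120 N. Pads are 22 mm wide; open, the fingers measure 114 mm over their backs; the gripper's body (76 mm by 85 mm) begins 54 mm behind the grasp point. The pads swing forward as they close: fully open they stand 13 mm farther back than shut.
Start: joints at [64.097, 21.807, 74.336, -0, 83.858, -12.336], TCP at [0.129, 0.535, 0.231] pointing down, gripper open.
Joint ranges: [-178.18, 178.18], [-50.72, 133.34], [12.68, 142.11], [-81.47, 261.47], [9.98, 163.14], [-165.26, 165.26]. Speed limits (degrees/s): [136.94, 136.94, 180, 180, 180, 180].

## Interface

Orientations are given as a 3x3 rotation matrix whose columns are the frame's x, y, z axes.
In Python, from rig import env, eyes, close_job gives the robot as it stands.
- The arm moves only by the tool jog_arm, never from a script. Its argument "deltas" is one flat list of numbers, 7 for each row, row after row: the shift along the tool's x, y, z in units of 0.75 m (1.0 is 0.75 m), then the turn, a rotation vector about the tool's x, y, z in units of 180 degrees (1.0 is 180 degrees), then the gripper command: -1 is fully open, 1 is shut, values between are in proportion. In form: [dx, dy, dz, ax, ay, az, fingers, dx, dy, dz, ax, ay, az, fingers, ...]. A call has 1 to 12 rows; each row is the pose to reach, as a shift and turn from the pose commanded when the call began, along the tool's axes at that moment, turning the shorter way round; what a row does not reach only later rows make up. A row lasts 1/12 s, in which the tool goes at most 41.7 mm and 7.16 degrees, less where a joint would pass 70% of its speed; a pose out of reach is approached as far as the arm can. A call with a number of a shift or a turn outside -1 to 1 is refused whole. A call with a gripper value outside its range is refused whole. The fingers move at their own pace and stop on an object; "grip_force" is the grip in N (left out, the last holds). Time passes only in rows, so rows that repeat a pose let the fingers close. It gives the time, the measured TCP pose, the force and the opening at its end, in the units of the state.
- env.observe(): the state, without advancing time (a new reading comes with each control period).
- eyes.get_image(name): name is "side" or "top"; returns the picture (400x640x3 uint8, red, green, blue); there is no depth.
- eyes.camera_params(name): a dict with "intrinsics" (3x3 intrinsics, pixels), "R" (3x3) and "t" (3): a world point X has camera coordinates R X + t. Camera axes: x right, y down, z forward; pixel columns grow to the right and rows downward; lengths in m; the calibration is good to about 2 mm. A picture is of the moment at which its call begins. camera_params takes no time and is no camera call.
- close_job(): hands the job in, once; it reports no verdict.
The state is a dict: "time_s": time; "q": joint angles; "qvel": joint speeds; "joint_efforts": joint torques, N m; "position": TCP position; "tool_rot": TCP orientation; "ft_force": force on the tool from outside, world axes, zero at the start; "wrist_torque": the same for the moment, N m; "grip_width": finger opening in m.
Only numpy, scipy, OpenCV 4.12 (cv2) and the standard library are available. Lean on these libraries where they do the work, as an engineer would, in place of code of your own. Each camera call takes 0.05 s, during which the arm holds its last target.

## Task

Put the loose tea coin from the coaster into the mouth of the clear caddy tube, then take the wooden pusher from its block and use it to pack all three coins down the tube until they bottom out on the stop inside and sit firmly one on another, pressing firmly there but not so hard that the brittle coins chip. Then stand the pusher back in its block, and leave the kettle, bowl and pepper mill alone.

Things in the scene. Friction and masses are not known exactly. Their poses are not given: they have to be found in the camera images.
- tube_mouth (a point): centre of the caddy's mouth, in the plane of its rim, 115 mm above the counter; z up along the tube. Clear acrylic tube, 49 mm outside, on a 90 x 90 x 12 mm wooden foot screwed to the counter; bore 38 mm, flared over the top 14 mm to about 46 mm inside at the rim (57 mm outside). A coin let go in the flare drops 10 to 20 mm and lodges there, perhaps a little tilted
- coin_loose_center (a point): centre of the loose pressed tea coin: a brown disc 36 mm across, 14 mm thick, 15 g, lying flat on a white ceramic coaster (6 mm thick, 100 mm across, fixed). Packed down it lies flat on the middle coin, its centre 28 mm above the low coin's, its upper face 42 mm above the stop. 15 to 25 N on the coins at the stop is firm; they chip above 40 N
- coin_mid_center (a point): centre of the upper of two coins already in the tube (same size), 38 to 46 mm below the rim at the start, 2 to 18 mm clear of the one below. Three upright grey silicone strips with soft nubs line the bore and hold coins where they are left: each slides with an uneven drag of about 1 to 4 N, three together up to 10 N; at the firm stop the force climbs well beyond that with hardly any movement
- coin_low_center (a point): centre of the lower coin in the tube (same size), 62 to 70 mm below the rim at the start, 4 to 24 mm clear of the stop. The stop, the tube's floor, is a cork-faced disc on a threaded brass stem, set by its owner to suit what is carried: 81 to 93 mm below the rim, seen through the tube but not measured; it gives only 1 to 2 mm, so a stack that meets it faster than about 10 mm/s gets a hard knock
- pusher_grip (a point): middle of the pusher's handle, 122 mm above its foot; z axis up along the pusher. Dark wooden stick 150 mm long, 80 g: round shaft 28 mm across with a flat foot, its upper 55 mm a square handle 28 x 28 mm, sides along its x and y axes, with a thin brass ring below; stands upright in the block's hole
- pusher_foot (a point): centre of the pusher's flat foot (its lower end)
- block_hole (a point): centre of the round hole in the pusher's block, at its upper face; z up. Mid-brown wooden block 80 x 80 x 45 mm, fixed to the counter; the hole is 33 mm across, chamfered 3 mm, 36 mm deep, so that a standing pusher's foot is 36 mm below this point
- kettle: stainless kettle, 164 mm across, 196 mm high over its black handle, spout to its +x; origin under its centre; to be left alone
- bowl: grey silicone bowl, 140 mm across, 55 mm high; origin under its centre; to be left alone
- mill: wooden pepper mill, 58 mm across at its foot, 177 mm high; origin under its centre; to be left alone
There are look-alikes about, which are no part of the job. What is shaped like the part that bears block_hole but red is not meant.

How it is judged (in metres and radians):
On the way, in this order (a step that is already met when the one before it is completed fails the run):
1. the loose coin has been let go in the mouth of the tube (horizontal distance between coin_loose_center and tube_mouth below 0.005 m and z of coin_loose_center in the frame of tube_mouth below -0.004 m and contact force between the fingers and coin_loose below 0.1 N), for 0.2 s.
2. the pusher bears on the top coin with at least 12 N, the coins lie one on another and the lowest bears on the stop inside the tube (contact force between pusher and coin_loose above 12 N and contact force between coin_low and stop above 3 N and distance between coin_loose_center and coin_mid_center below 0.016 m and distance between coin_mid_center and coin_low_center below 0.016 m), for 0.2 s.
At the end, for the whole second after the job is handed in: the three coins lie one on another as packed, centres of neighbours less than 16 mm apart, within 4 mm of the tube's axis, the top one at least 40 mm below the rim, and the pusher stands upright in the block's hole, its foot within 3 mm of the hole's bottom, let go (distance between coin_loose_center and coin_mid_center below 0.016 m and distance between coin_mid_center and coin_low_center below 0.016 m and z of coin_loose_center in the frame of tube_mouth below -0.04 m and horizontal distance between each of coin_loose_center, coin_mid_center, coin_low_center and tube_mouth below 0.004 m and horizontal distance between pusher_foot and block_hole below 0.006 m and z of pusher_foot in the frame of block_hole below -0.033 m and angle between pusher_grip's own z axis and vertical below 0.12 rad); the robot touches nothing.
It fails at once if the pusher presses on the coins with more than 40 N (they chip) (contact force between pusher and coin_loose above 40 N).
It fails at once if the kettle, bowl or mill is moved by more than 15 mm (distance of any of kettle, bowl, mill from where it was at the start of the episode above 0.015 m).
It also fails if it takes over 72 s, if anything falls off the work surface, if the arm or the gripper's body presses on something with over 40 N, if the wrist force passes 120 N, or if a joint passes its speed limit or range.

## Working session

There is one attempt and no reset: what is moved stays moved. The work goes in short steps, Python scripts to look and compute and a tool call to move; the robot and the scene stay as the last step left them, time stands still between calls to the robot, and variables do not carry over. Pictures are saved under pics/ and viewed, and the job is handed in when it is done.

Besides the shell and the picture viewer there is one more tool, called after "Call:" as name(argument=value, ...) on one line, values as JSON. jog_arm: Moves the arm, as the interface text tells. Its arguments: {"type":"object","properties":{"deltas":{"type":"array"},"grip_force":{"type":"number"}},"required":["deltas"]}

```bash
ls; mkdir -p pics; python3 - <<'E'
from rig import env, eyes
import cv2,pickle
s=env.observe();print({k:s[k] for k in('time_s','position','tool_rot','ft_force','grip_width')})
for n in('side','top'):
    im=eyes.get_image(n);cv2.imwrite(f'pics/{n}0.png',im[:,:,::-1]);print(n,eyes.camera_params(n))
E
```

```text
pics
{'time_s': 0.0, 'position': array([0.12889788, 0.53437428, 0.23069474]), 'tool_rot': array([[-9.72091311e-01,  2.34601887e-01, -6.60974770e-04],
       [ 2.34602594e-01,  9.72090418e-01, -1.35718496e-03],
       [ 3.24129087e-04, -1.47437411e-03, -9.99998861e-01]]), 'ft_force': array([0.11921293, 0.56193369, 0.38718386]), 'grip_width': 0.08560978005640014}
side {'intrinsics': array([[398.92167511,   0.        , 317.87921021],
       [  0.        , 398.92167511, 199.8974226 ],
       [  0.        ,   0.        ,   1.        ]]), 'R': array([[-0.69012865, -0.72357838, -0.01252064],
       [-0.56152821,  0.54632343, -0.62146341],
       [ 0.45651781, -0.42185902, -0.78334313]]), 't': array([0.37599972, 0.44776783, 0.87932749])}
top {'intrinsics': array([[437.22868317,   0.        , 316.77724595],
       [  0.        , 437.22868317, 197.61557674],
       [  0.        ,   0.        ,   1.        ]]), 'R': array([[-0.02023831, -0.9997728 ,  0.00668976],
       [-0.99247578,  0.01928153, -0.12091336],
       [ 0.1207569 , -0.0090865 , -0.99264052]]), 't': array([-0.08099458,  0.61672842,  1.08789591])}
```

View pics/side0.png

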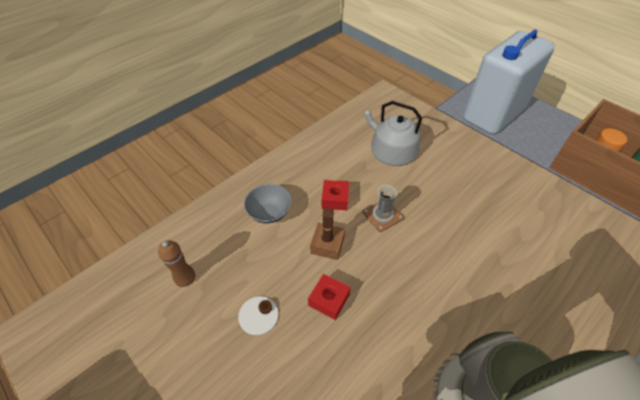

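View pics/top0.png

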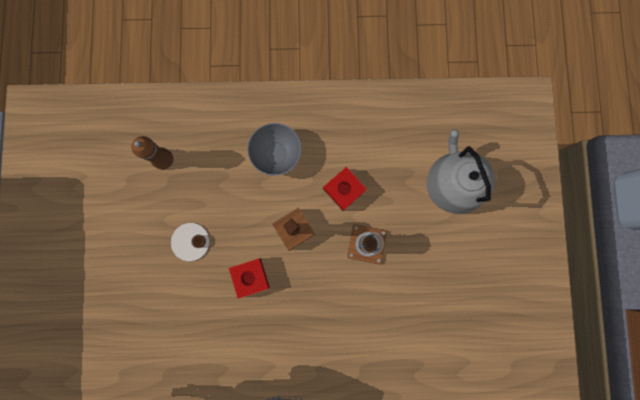

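```bash
cat > h.py <<'E'
from rig import env, eyes
import cv2,numpy as np
P={n:eyes.camera_params(n) for n in('side','top')}
def proj(n,X):
    p=P[n];c=p['R']@np.asarray(X)+p['t'];u=p['intrinsics']@c;return u[:2]/u[2]
def ray(n,uv):
    p=P[n];d=p['R'].T@np.linalg.inv(p['intrinsics'])@np.array([uv[0],uv[1],1.]);return -p['R'].T@p['t'],d/np.linalg.norm(d)
def plane(n,uv,z):
    o,d=ray(n,uv);return o+d*(z-o[2])/d[2]
def crop(n,im,x,y,w,h,s,f):
    c=cv2.resize(im[y:y+h,x:x+w],None,fx=s,fy=s,interpolation=cv2.INTER_CUBIC);cv2.imwrite(f,c[:,:,::-1]);return c
E
python3 - <<'E'
from h import *
a=cv2.imread('pics/top0.png')[:,:,::-1]; b=cv2.imread('pics/side0.png')[:,:,::-1]
A=cv2.resize(a[195:305,160:400],None,fx=3.2,fy=3.2,interpolation=cv2.INTER_CUBIC)
cv2.imwrite('pics/topc.png',A[:,:,::-1])
B=cv2.resize(b[170:340,230:420],None,fx=3.5,fy=3.5,interpolation=cv2.INTER_CUBIC)
cv2.imwrite('pics/sidec.png',B[:,:,::-1])
E
```

```text
(no output)
```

View pics/topc.png

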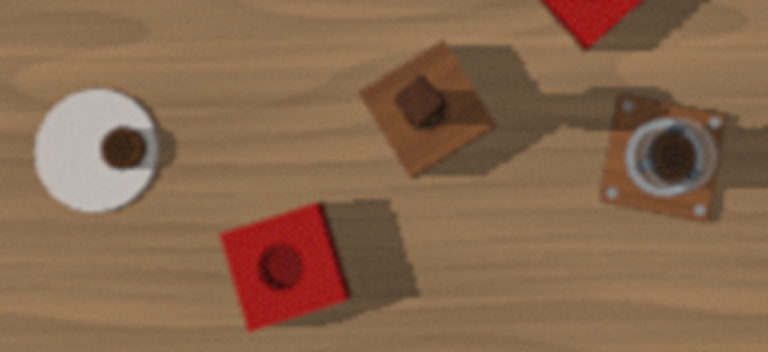

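View pics/sidec.png

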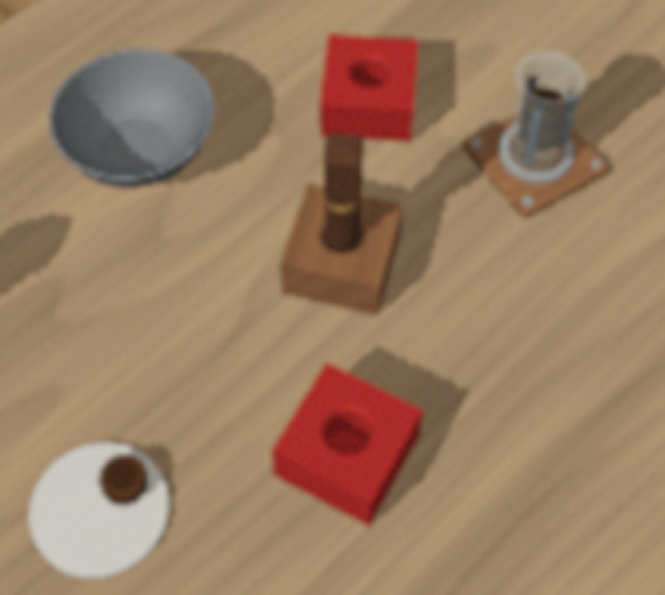

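```bash
python3 - <<'E'
from h import *
a=cv2.imread('pics/top0.png'); b=cv2.imread('pics/side0.png')
def blobs(im,x0,y0,x1,y1,f,s=4):
    c=cv2.resize(im[y0:y1,x0:x1],None,fx=s,fy=s,interpolation=cv2.INTER_CUBIC)
    m=f(c).astype(np.uint8)
    cs,_=cv2.findContours(m,cv2.RETR_EXTERNAL,cv2.CHAIN_APPROX_NONE)
    cs=sorted(cs,key=cv2.contourArea)[::-1][:2]
    return [ (k.reshape(-1,2)+.5)/s-.5+[x0,y0] for k in cs if cv2.contourArea(k)>100]
def circ(n,pts,z):
    w=np.array([plane(n,p,z)[:2] for p in pts]).astype(np.float32)
    A=np.c_[2*w,np.ones(len(w))];s=np.linalg.lstsq(A,(w**2).sum(1),rcond=None)[0]
    return s[:2].round(4),round(float(np.sqrt(s[2]+s[:2]@s[:2])),4), w
gray=lambda c:c.max(2)
for n,im,bx in(('top',a,(188,228,212,255)),('side',b,(254,295,276,317))):
    for t in (85,100,115):
        for k in blobs(im,*bx,lambda c:gray(c)<t)[:1]:
            print('coin',n,t,circ(n,k,.020)[:2],k.mean(0).round(1),(k.min(0)+k.max(0))/2)
for n,im,bx in(('top',a,(165,215,218,268)),('side',b,(232,290,285,340))):
    k=blobs(im,*bx,lambda c:c.min(2)>140)[0]
    h=cv2.convexHull(k.astype(np.float32)).reshape(-1,2)
    print('coaster',n,circ(n,h,.006)[:2])
# foot/block in top: hsv
hsv=cv2.cvtColor(a,cv2.COLOR_BGR2HSV)
for p in [(292,215),(300,240),(285,232),(280,228),(310,230),(330,240),(292,228),(360,258),(355,230),(382,245),(340,215)]:print(p,hsv[p[1],p[0]],a[p[1],p[0]])
hs=cv2.cvtColor(b,cv2.COLOR_BGR2HSV)
for p in [(320,245),(335,245),(325,252),(327,230),(310,240),(372,215),(395,220),(385,190),(340,255)]:print('s',p,hs[p[1],p[0]])
E
```

```text
coin top 85 (array([0.5104, 0.2135]), 0.0161) [198.7 241. ] [198.625 241.   ]
coin top 100 (array([0.5104, 0.2134]), 0.0169) [198.8 241. ] [198.625 241.   ]
coin top 115 (array([0.5105, 0.2134]), 0.0177) [198.8 241. ] [198.625 240.875]
coin side 85 (array([0.5083, 0.2176]), 0.015) [265.2 306.7] [265.25 306.75]
coin side 100 (array([0.5086, 0.2174]), 0.0162) [265.2 306.7] [265.25  306.625]
coin side 115 (array([0.5087, 0.2172]), 0.0171) [265.3 306.5] [265.25 306.5 ]
coaster top (array([0.5099, 0.2412]), 0.0493)
coaster side (array([0.5109, 0.2421]), 0.0508)
(292, 215) [ 12 151 110] [ 45  72 110]
(300, 240) [ 12 154 124] [ 49  79 124]
(285, 232) [ 12 157 117] [ 45  74 117]
(280, 228) [ 12 150 121] [ 50  78 121]
(310, 230) [ 12 154  81] [32 52 81]
(330, 240) [ 16 109 143] [ 82 114 143]
(292, 228) [ 11 144  76] [33 49 76]
(360, 258) [ 13 155 123] [ 48  80 123]
(355, 230) [ 11 135  85] [40 57 85]
(382, 245) [ 14  53 106] [ 84  94 106]
(340, 215) [ 15 110 146] [ 83 114 146]
s (320, 245) [ 13 139 138]
s (335, 245) [ 13 140 135]
s (325, 252) [ 13 140 115]
s (327, 230) [ 18 141 116]
s (310, 240) [ 17  91 165]
s (372, 215) [ 12  97 142]
s (395, 220) [ 13 136 141]
s (385, 190) [ 18  54 161]
s (340, 255) [ 17 100 110]
```

```bash
python3 - <<'E'
from h import *
a=cv2.imread('pics/top0.png'); b=cv2.imread('pics/side0.png')
for n in P: print(n,'cam',ray(n,(0,0))[0])
print('coin',plane('top',(198.65,241),.013),plane('side',(265.25,306.6),.013))
for n,im,bx in(('top',a,(262,200,325,260)),('side',b,(305,170,410,265))):
    x0,y0,x1,y1=bx;s=8 if n=='top' else 7
    crop(n,im[:,:,::-1],x0,y0,x1-x0,y1-y0,s,f'pics/blk_{n}.png')
crop('top',a[:,:,::-1],340,215,56,56,9,'pics/tub_top.png')
E
```

```text
side cam [0.10949379 0.39839144 0.97179423]
top cam [ 0.47907789 -0.08298248  1.15500211]
coin [0.51056028 0.21537022 0.013     ] [0.51142219 0.21605418 0.013     ]
```

View pics/blk_top.png

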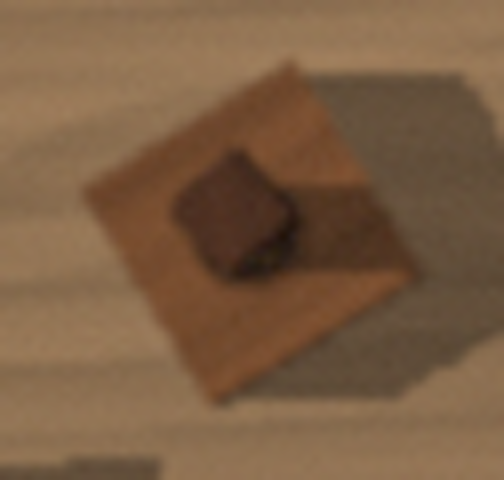

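View pics/blk_side.png

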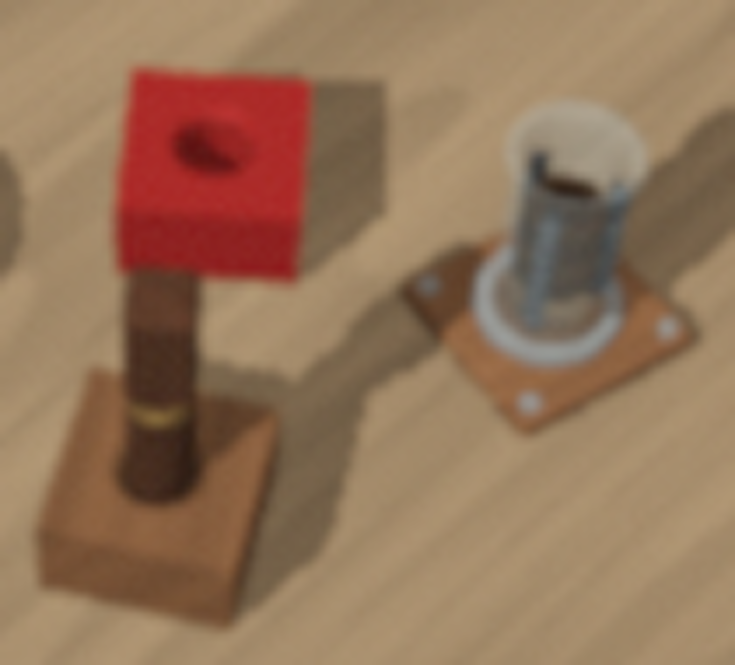

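View pics/tub_top.png

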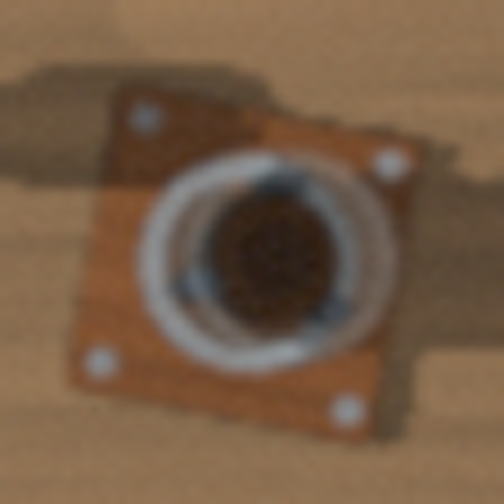

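```bash
python3 - <<'E'
from h import *
def f(pts,s,x0,y0): return [((u+.5)/s-.5+x0,(v+.5)/s-.5+y0) for u,v in pts]
def rep(name,n,pts,z):
    w=np.array([plane(n,p,z) for p in pts]);print(name,n,'c',w.mean(0).round(4),'edges',np.linalg.norm(w-np.roll(w,-1,0),axis=1).round(4),'ang',np.degrees(np.arctan2(*(np.roll(w,-1,0)-w)[:,1::-1].T)).round(1)%90)
    return w.mean(0)
bt=f([(290,62),(82,190),(215,405),(418,275)],8,262,200)
c=rep('block','top',bt,.045)
bs=f([(92,370),(280,410),(235,578),(40,535)],7,305,170)
rep('block','side',bs,.045)
print('hole proj top crop',(proj('top',c)-[262,200])*8,'side',(proj('side',c)-[305,170])*7)
print('pusher top centre proj', (proj('top',c+[0,0,.114])-[262,200])*8,(proj('side',c+[0,0,.114])-[305,170])*7)
pt=f([(235,148),(172,212),(232,275),(292,215)],8,262,200)
rep('pushertop','top',pt,.159)
tt=f([(120,88),(418,143),(375,440),(75,380)],9,340,215)
d=rep('foot','top',tt,.012)
rep('screws','top',f([(145,117),(392,162),(348,410),(100,362)],9,340,215),.012)
rep('screws','side',f([(430,285),(668,327),(529,403)],7,305,170),.012)
rep('scr2','side',f([(430,285),(668,327)],7,305,170),.012);
for z in (.012,.04,.06,.07,.115): print(z,(proj('top',[d[0],d[1],z])-[340,215])*9,(proj('side',[d[0],d[1],z])-[305,170])*7)
rep('rim','side',f([(579,152)],7,305,170),.115)
E
```

```text
block top c [ 0.5361 -0.0312  0.045 ] edges [0.0774 0.0801 0.0758 0.0791] ang [30.7 31.1 31.4 29.9]
block side c [ 0.5364 -0.0301  0.045 ] edges [0.078  0.0804 0.0776 0.0806] ang [31.3 31.6 31.5 31.9]
hole proj top crop [247.76605928 228.96196232] side [161.15258623 466.98734182]
pusher top centre proj [228.78872853 208.71622703] [163.47746962 294.35591626]
pushertop top c [ 0.5361 -0.0313  0.159 ] edges [0.0255 0.0248 0.024  0.0251] ang [44.6 42.7 44.  39.4]
foot top c [ 0.4949 -0.2217  0.012 ] edges [0.0878 0.0864 0.0879 0.0852] ang [78.4 79.5 77.6 79.5]
screws top c [ 0.4948 -0.2215  0.012 ] edges [0.0727 0.0726 0.0726 0.0719] ang [78.5 77.7 78.  77.8]
screws side c [ 0.4876 -0.2078  0.012 ] edges [0.1016 0.0734 0.0716] ang [33.2 77.9 77. ]
scr2 side c [ 0.4967 -0.2224  0.012 ] edges [0.1016 0.1016] ang [33.2 33.2]
0.012 [243.00629164 258.06331232] [547.32845101 306.29546273]
0.04 [254.98889161 256.44055469] [555.07926027 266.4955155 ]
0.06 [263.92198966 255.23077943] [560.79629095 237.13890106]
0.07 [268.51167532 254.60921587] [563.71353029 222.15904954]
0.115 [290.25417424 251.6647125 ] [577.35125347 152.13014745]
rim side c [ 0.4963 -0.2225  0.115 ] edges [0.] ang [0.]
```

```bash
cat >> h.py <<'E'
from scipy.spatial.transform import Rotation as Ro
def go(p,yaw):
    s=env.observe();R=s['tool_rot'];a=np.radians(yaw)
    y=np.array([np.cos(a),np.sin(a),0]);z=np.array([0,0,-1.]);T=np.c_[np.cross(y,z),y,z]
    d=R.T@(np.asarray(p)-s['position'])/.75;r=Ro.from_matrix(R.T@T).as_rotvec()/np.pi
    print('t',round(s['time_s'],2),'pos',s['position'].round(4),'F',s['ft_force'].round(2),'w',round(s['grip_width'],4),'yaw',np.degrees(np.arctan2(R[1,1],R[0,1])).round(2))
    print('delta',[round(float(v),4) for v in np.r_[d,r]])
E
python3 -c "
from h import *
go([.511,.2157,.10],43)"
```

```text
t 0.1 pos [0.1289 0.5344 0.2308] F [ 0.77  0.44 -0.09] w 0.0855 yaw 76.43
delta [-0.595, -0.2934, 0.1746, -0.0004, 0.0, 0.1857]
```

Call:
jog_arm(deltas=[-0.595,-0.2934,0.1746,-0.0004,0,0.1857,-0.4,-0.595,-0.2934,0.1746,-0.0004,0,0.1857,-0.4,-0.595,-0.2934,0.1746,-0.0004,0,0.1857,-0.4,-0.595,-0.2934,0.1746,-0.0004,0,0.1857,-0.4,-0.595,-0.2934,0.1746,-0.0004,0,0.1857,-0.4,-0.595,-0.2934,0.1746,-0.0004,0,0.1857,-0.4,-0.595,-0.2934,0.1746,-0.0004,0,0.1857,-0.4,-0.595,-0.2934,0.1746,-0.0004,0,0.1857,-0.4,-0.595,-0.2934,0.1746,-0.0004,0,0.1857,-0.4,-0.595,-0.2934,0.1746,-0.0004,0,0.1857,-0.4,-0.595,-0.2934,0.1746,-0.0004,0,0.1857,-0.4,-0.595,-0.2934,0.1746,-0.0004,0,0.1857,-0.4], grip_force=25)

```text
time_s: 1.1
position: [0.5015, 0.2233, 0.1033]
tool_rot: [[-0.682, 0.731, -0.0], [0.731, 0.682, 0.001], [0.001, 0.001, -1.0]]
ft_force: [-0.4, 1.1, 0.8]
grip_width: 0.0598
```

```bash
python3 -c "
from h import *
go([.511,.2157,.04],43)
for n,b in(('top',(150,190,110,100)),('side',(200,230,130,110))):
    crop(n,eyes.get_image(n),*b,5,f'pics/c1_{n}.png')"
```

```text
t 1.1 pos [0.5015 0.2233 0.1033] F [-0.35  1.08  0.83] w 0.0598 yaw 42.99
delta [-0.0161, 0.0022, 0.0844, 0.0002, -0.0002, -0.0]
```

View pics/c1_side.png

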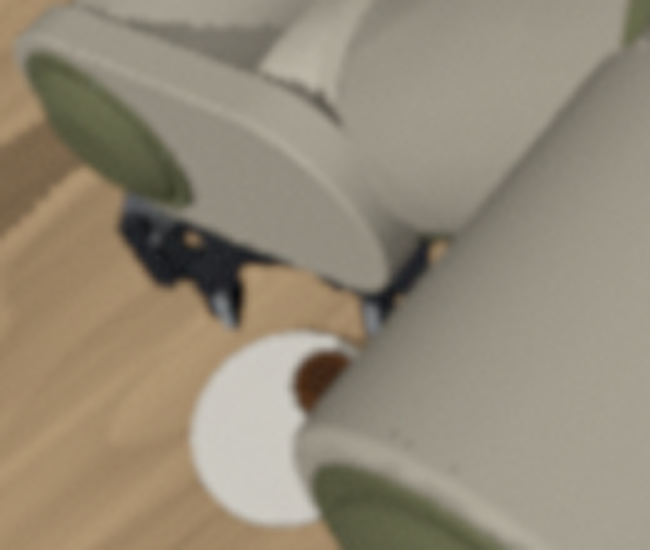

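```bash
python3 -c "
from h import *
go([.511,.2157,.04],43)"
```

```text
t 1.2 pos [0.5037 0.2212 0.102 ] F [-0.97 -0.36 -0.63] w 0.0598 yaw 42.7
delta [-0.012, 0.0023, 0.0827, -0.0002, -0.0001, -0.0017]
```

Call:
jog_arm(deltas=[-0.012,0.0023,0.05,0,0,0.0,-0.4,-0.012,0.0023,0.0827,0,0,0.0,-0.4,-0.012,0.0023,0.0827,0,0,0.0,-0.4,-0.012,0.0023,0.0827,0,0,0.0,-0.4,-0.012,0.0023,0.0827,0,0,0.0,-0.4])

```text
time_s: 1.62
position: [0.5082, 0.2202, 0.0434]
tool_rot: [[-0.683, 0.731, 0.002], [0.731, 0.683, 0.001], [-0.0, 0.003, -1.0]]
ft_force: [-0.5, 0.1, 0.7]
grip_width: 0.06
```

```bash
python3 -c "
from h import *
im=eyes.get_image('top');im2=eyes.get_image('side')
go([.511,.2157,.009],43)
crop('top',im,150,190,110,100,5,'pics/c2_top.png');crop('side',im2,200,230,130,110,5,'pics/c2_side.png')"
```

```text
t 1.72 pos [0.5085 0.2202 0.0437] F [-0.34  1.22 -0.83] w 0.0596 yaw 43.04
delta [-0.0067, -0.0018, 0.0463, 0.0012, 0.0004, 0.0002]
```

View pics/c2_top.png

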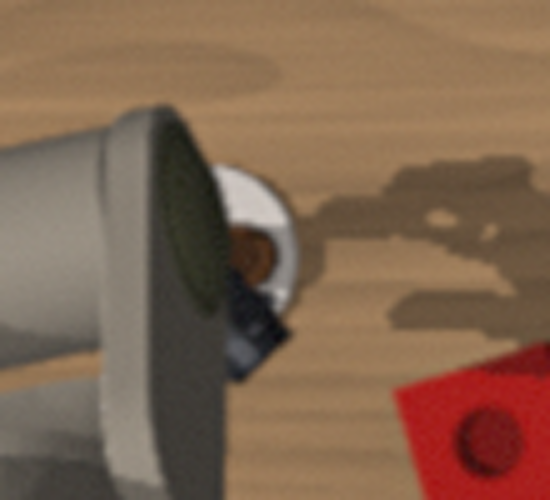

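View pics/c2_side.png

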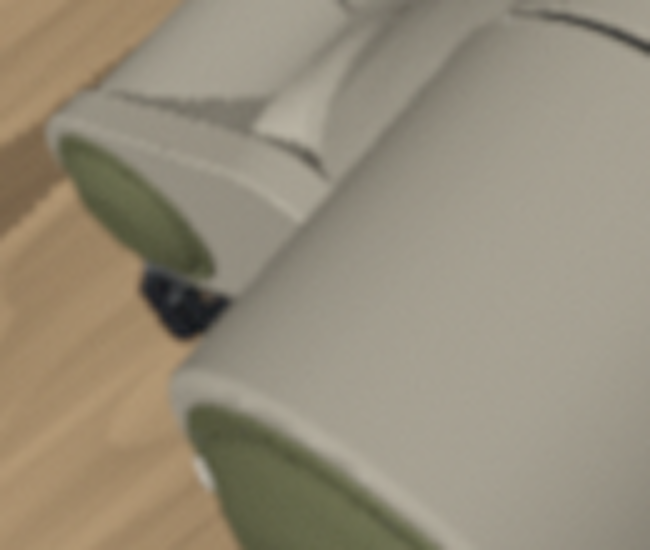

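Call:
jog_arm(deltas=[-0.0067,-0.0018,0.01,0,0,0,-0.4,-0.0067,-0.0018,0.02,0,0,0,-0.4,-0.0067,-0.0018,0.03,0,0,0,-0.4,-0.0067,-0.0018,0.03,0,0,0,-0.4,-0.0067,-0.0018,0.03,0,0,0,-0.4])

```text
time_s: 2.13
position: [0.51, 0.215, 0.0189]
tool_rot: [[-0.682, 0.731, -0.001], [0.731, 0.682, 0.001], [0.001, -0.0, -1.0]]
ft_force: [-0.6, -0.4, 0.5]
grip_width: 0.0597
```

```bash
python3 -c "
from h import *
go([.511,.2157,.009],43)"
```

```text
t 2.13 pos [0.51   0.215  0.0189] F [-0.62 -0.38  0.47] w 0.0597 yaw 43.0
delta [-0.0003, 0.0016, 0.0132, -0.0, -0.0004, 0.0]
```

Call:
jog_arm(deltas=[0,0.001,0.007,0,0,0,-0.4,0,0.001,0.013,0,0,0,-0.4,0,0.001,0.013,0,0,0,-0.4,0,0.001,0.013,0,0,0,-0.4])

```text
time_s: 2.47
position: [0.5107, 0.2156, 0.0095]
tool_rot: [[-0.682, 0.731, 0.0], [0.731, 0.682, 0.001], [0.001, 0.001, -1.0]]
ft_force: [-0.0, 0.1, 0.5]
grip_width: 0.0598
```

Call:
jog_arm(deltas=[0,0,0,0,0,0,-0.4])

```text
time_s: 2.55
position: [0.5109, 0.2157, 0.0098]
tool_rot: [[-0.682, 0.731, 0.001], [0.731, 0.682, 0.001], [0.0, 0.001, -1.0]]
ft_force: [-1.2, 0.6, -0.7]
grip_width: 0.0597
```

Good. Close on the coin.

Call:
jog_arm(deltas=[0,0,0,0,0,0,1,0,0,0,0,0,0,1,0,0,0,0,0,0,1,0,0,0,0,0,0,1,0,0,0,0,0,0,1,0,0,0,0,0,0,1], grip_force=25)

```text
time_s: 3.05
position: [0.511, 0.2156, 0.0102]
tool_rot: [[-0.682, 0.731, 0.001], [0.731, 0.682, 0.001], [0.0, 0.002, -1.0]]
ft_force: [-1.6, -0.9, 5.7]
grip_width: 0.0346
```

Call:
jog_arm(deltas=[0,0,-0.03,0,0,0,1,0,0,-0.08,0,0,0,1,0,0,-0.13,0,0,0,1,0,0,-0.18,0,0,0,1,0,0,-0.18,0,0,0,1,0,0,-0.18,0,0,0,1,0,0,-0.18,0,0,0,1])

```text
time_s: 3.63
position: [0.5103, 0.2154, 0.1439]
tool_rot: [[-0.682, 0.731, -0.001], [0.731, 0.682, 0.001], [0.001, 0.0, -1.0]]
ft_force: [-0.3, 0.0, -1.8]
grip_width: 0.0344
```

```bash
python3 -c "
from h import *
im=eyes.get_image('top');im2=eyes.get_image('side')
go([.4956,-.222,.16],43)
crop('top',im,150,190,110,100,5,'pics/c3_top.png');crop('side',im2,200,200,130,110,5,'pics/c3_side.png')"
```

```text
t 3.73 pos [0.5101 0.2153 0.1432] F [-0.2  -0.41 -0.68] w 0.0343 yaw 43.0
delta [-0.4132, -0.4119, -0.0226, -0.0005, -0.0006, 0.0]
```

View pics/c3_top.png

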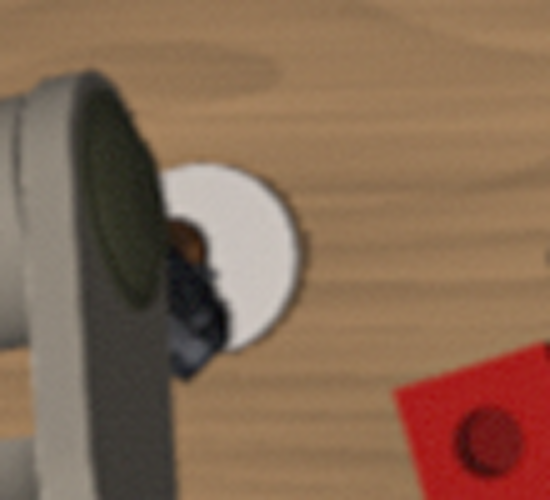

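View pics/c3_side.png

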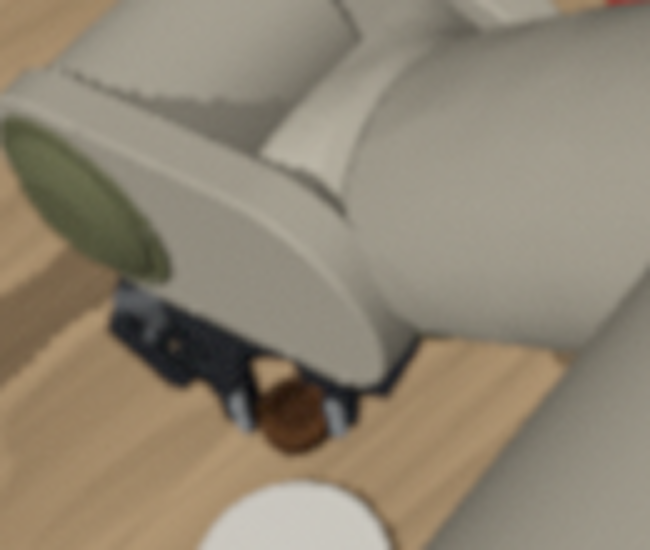

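Call:
jog_arm(deltas=[0,0,-0.05,0,0,0,1,0,0,-0.1,0,0,0,1,-0.4132,-0.4119,-0.1,0,0,0,1,-0.4132,-0.4119,-0.1,0,0,0,1,-0.4132,-0.4119,-0.1,0,0,0,1,-0.4132,-0.4119,-0.1,0,0,0,1,-0.4132,-0.4119,-0.1,0,0,0,1,-0.4132,-0.4119,-0.1,0,0,0,1,-0.4132,-0.4119,-0.1,0,0,0,1,-0.4132,-0.4119,-0.1,0,0,0,1,-0.4132,-0.4119,-0.1,0,0,0,1,-0.4132,-0.4119,-0.1,0,0,0,1])

```text
time_s: 4.73
position: [0.4962, -0.203, 0.218]
tool_rot: [[-0.682, 0.731, -0.001], [0.731, 0.682, 0.003], [0.003, 0.001, -1.0]]
ft_force: [1.2, 0.4, 0.0]
grip_width: 0.0345
```

Call:
jog_arm(deltas=[0,0,0,0,0,0,1,0,0,0,0,0,0,1,0,0,0,0,0,0,1,0,0,0,0,0,0,1])

```text
time_s: 5.07
position: [0.4969, -0.1999, 0.2188]
tool_rot: [[-0.683, 0.73, -0.0], [0.73, 0.683, 0.002], [0.002, 0.001, -1.0]]
ft_force: [-0.1, 0.3, -0.5]
grip_width: 0.0345
```

```bash
python3 -c "
from h import *
im2=eyes.get_image('side')
go([.4956,-.222,.14],43)
crop('side',im2,300,110,150,130,5,'pics/c4_side.png')"
```

```text
t 5.12 pos [ 0.497  -0.1998  0.219 ] F [-0.24  0.52  0.01] w 0.0345 yaw 43.1
delta [-0.0205, -0.0217, 0.1053, 0.0004, -0.0004, 0.0006]
```

View pics/c4_side.png

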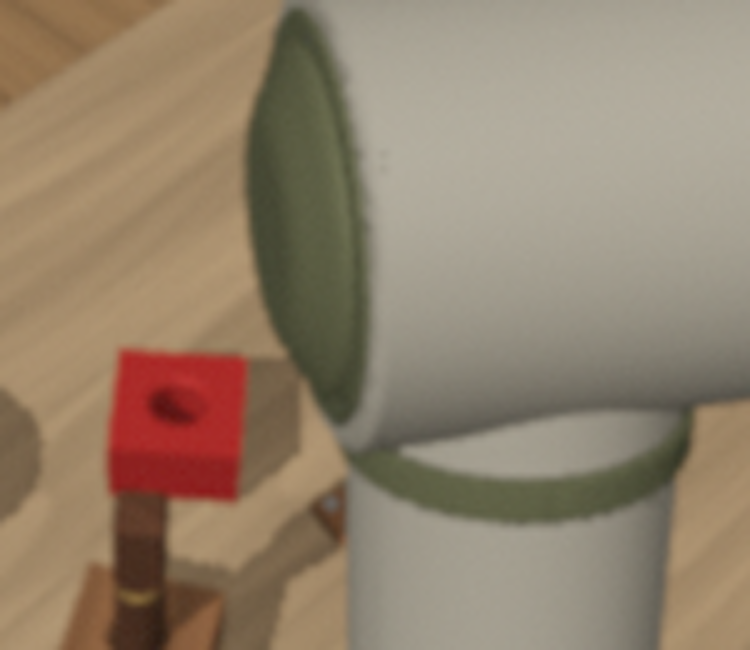

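Call:
jog_arm(deltas=[-0.0205,-0.0217,0,0,0,0,1,-0.0205,-0.0217,0.04,0,0,0,1,-0.0205,-0.0217,0.08,0,0,0,1,-0.0205,-0.0217,0.105,0,0,0,1,-0.0205,-0.0217,0.105,0,0,0,1,-0.0205,-0.0217,0.105,0,0,0,1,-0.0205,-0.0217,0.105,0,0,0,1])

```text
time_s: 5.7
position: [0.4963, -0.2231, 0.142]
tool_rot: [[-0.683, 0.731, 0.002], [0.731, 0.683, -0.0], [-0.002, 0.002, -1.0]]
ft_force: [-0.5, 0.5, 0.2]
grip_width: 0.0347
```

```bash
python3 -c "
from h import *
im2=eyes.get_image('top')
go([.4956,-.222,.113],43)
crop('top',im2,320,195,100,90,6,'pics/c5_top.png')"
```

```text
t 5.75 pos [ 0.4963 -0.2233  0.1422] F [-0.62 -0.2   0.2 ] w 0.0343 yaw 43.06
delta [0.002, 0.0004, 0.039, 0.0005, 0.0008, 0.0003]
```

View pics/c5_top.png

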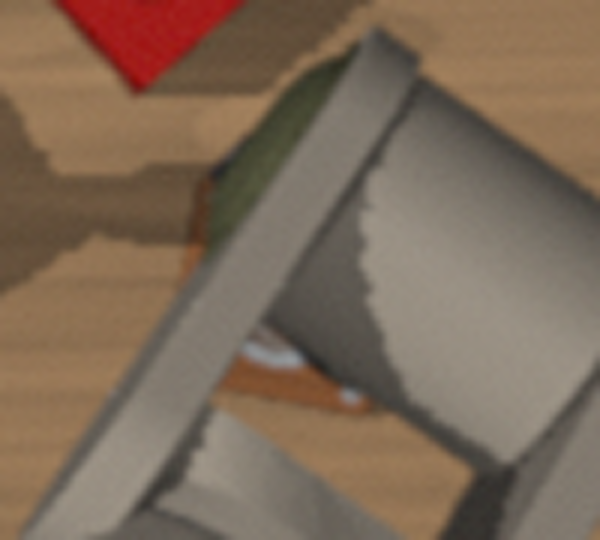

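Call:
jog_arm(deltas=[0.002,0.0004,0.01,0,0,0,1,0.002,0.0004,0.02,0,0,0,1,0.002,0.0004,0.025,0,0,0,1,0.002,0.0004,0.03,0,0,0,1,0.002,0.0004,0.033,0,0,0,1,0.002,0.0004,0.033,0,0,0,1])

```text
time_s: 6.25
position: [0.4946, -0.2219, 0.1152]
tool_rot: [[-0.682, 0.731, -0.0], [0.731, 0.682, 0.002], [0.001, 0.001, -1.0]]
ft_force: [0.0, 0.4, -0.4]
grip_width: 0.0345
```

```bash
python3 -c "
from h import *
go([.4956,-.222,.113],43)"
```

```text
t 6.25 pos [ 0.4946 -0.2219  0.1152] F [ 0.04  0.38 -0.43] w 0.0345 yaw 43.0
delta [-0.001, 0.0009, 0.003, 0.0003, -0.0004, 0.0]
```

Call:
jog_arm(deltas=[-0.001,0.0009,0.002,0,0,0,1,-0.001,0.0009,0.003,0,0,0,1,-0.001,0.0009,0.003,0,0,0,1])

```text
time_s: 6.5
position: [0.496, -0.2222, 0.1142]
tool_rot: [[-0.682, 0.731, 0.001], [0.731, 0.682, 0.0], [-0.001, 0.001, -1.0]]
ft_force: [-0.4, 1.6, 2.6]
grip_width: 0.0343
```

Call:
jog_arm(deltas=[0,0,0,0,0,0,1])

```text
time_s: 6.58
position: [0.496, -0.2222, 0.1142]
tool_rot: [[-0.682, 0.731, 0.001], [0.731, 0.682, 0.0], [-0.001, 0.001, -1.0]]
ft_force: [-0.4, 1.2, 5.7]
grip_width: 0.0346
```

Call:
jog_arm(deltas=[0,0,-0.0015,0,0,0,1,0,0,-0.0015,0,0,0,1])

```text
time_s: 6.75
position: [0.4958, -0.2221, 0.1148]
tool_rot: [[-0.682, 0.731, 0.001], [0.731, 0.682, 0.001], [0.0, 0.001, -1.0]]
ft_force: [0.1, -0.5, 0.0]
grip_width: 0.0345
```

Call:
jog_arm(deltas=[0,0,0,0,0,0,0,0,0,0,0,0,0,-0.2,0,0,0,0,0,0,-0.3,0,0,0,0,0,0,-0.4,0,0,0,0,0,0,-0.4,0,0,0,0,0,0,-0.4])

```text
time_s: 7.25
position: [0.4957, -0.2221, 0.1147]
tool_rot: [[-0.682, 0.731, 0.001], [0.731, 0.682, 0.001], [0.0, 0.001, -1.0]]
ft_force: [-0.5, -0.2, 0.9]
grip_width: 0.0596
```

Call:
jog_arm(deltas=[0,0,-0.05,0,0,0,-0.4,0,0,-0.1,0,0,0,-0.4,0,0,-0.14,0,0,0,-0.4,0.3,0.3,-0.14,0,0,0,-0.4,0.3,0.3,-0.14,0,0,0,-0.4,0.3,0.3,-0.14,0,0,0,-0.4,0.3,0.3,-0.14,0,0,0,-0.4,0.3,0.3,-0.14,0,0,0,-0.4,0.3,0.3,-0.14,0,0,0,-0.4,0.3,0.3,-0.14,0,0,0,-0.4,0.3,0.3,-0.14,0,0,0,-0.4])

```text
time_s: 8.17
position: [0.5062, 0.0992, 0.2202]
tool_rot: [[-0.684, 0.73, 0.001], [0.73, 0.684, 0.002], [0.001, 0.002, -1.0]]
ft_force: [1.1, 0.5, -0.1]
grip_width: 0.0597
```

```bash
python3 -c "
from h import *
go([.5362,-.0307,.2],43)
crop('top',eyes.get_image('top'),340,205,66,66,8,'pics/c6_top.png')
crop('side',eyes.get_image('side'),350,170,66,66,8,'pics/c6_side.png')"
```

```text
t 8.17 pos [0.5062 0.0992 0.2202] F [ 1.11  0.47 -0.12] w 0.0597 yaw 43.12
delta [-0.1538, -0.0892, 0.0267, 0.0006, -0.0002, 0.0007]
```

View pics/c6_top.png

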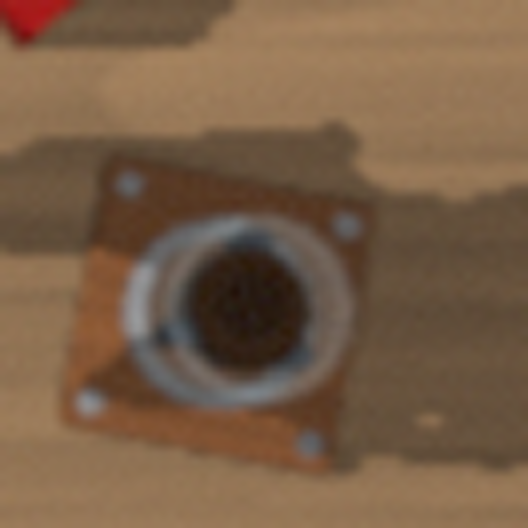

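View pics/c6_side.png

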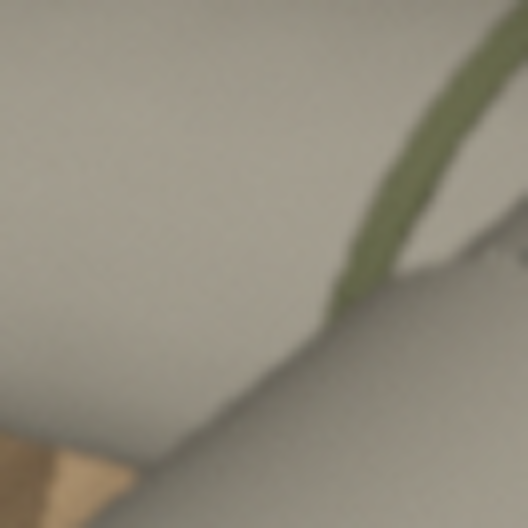

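Call:
jog_arm(deltas=[-0.1538,-0.0892,0.0267,0,0,0,-0.4,-0.1538,-0.0892,0.0267,0,0,0,-0.4,-0.1538,-0.0892,0.0267,0,0,0,-0.4,-0.1538,-0.0892,0.0267,0,0,0,-0.4,-0.1538,-0.0892,0.0267,0,0,0,-0.4,-0.1538,-0.0892,0.0267,0,0,0,-0.4])

```text
time_s: 8.77
position: [0.5363, -0.0348, 0.1998]
tool_rot: [[-0.681, 0.733, 0.0], [0.733, 0.681, 0.001], [0.001, 0.001, -1.0]]
ft_force: [0.0, 0.6, -0.5]
grip_width: 0.0598
```

```bash
python3 -c "
from h import *
crop('side',eyes.get_image('side'),310,165,100,100,6,'pics/c7_side.png')
crop('top',eyes.get_image('top'),260,195,140,80,5,'pics/c7_top.png')
go([.5362,-.0307,.2],43)
"
```

```text
t 8.87 pos [ 0.5363 -0.0334  0.2002] F [-0.55  0.98 -0.22] w 0.0598 yaw 43.04
delta [0.0027, 0.0024, 0.0002, 0.0005, -0.0001, 0.0002]
```

View pics/c7_side.png

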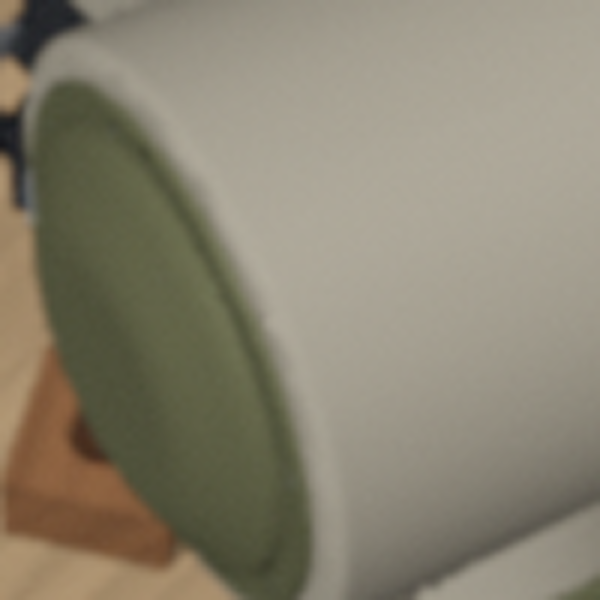

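View pics/c7_top.png

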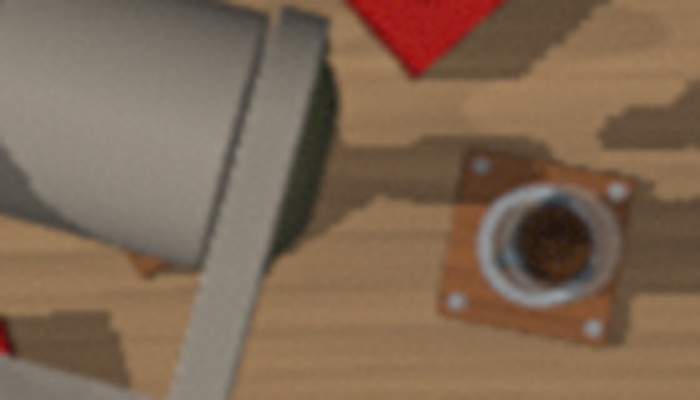

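Call:
jog_arm(deltas=[0.0027,0.0024,0,0,0,0,-0.4,0.0027,0.0024,0.03,0,0,0,-0.4,0.0027,0.0024,0.06,0,0,0,-0.4,0.0027,0.0024,0.09,0,0,0,-0.4,0.0027,0.0024,0.117,0,0,0,-0.4,0.0027,0.0024,0.117,0,0,0,-0.4,0.0027,0.0024,0.117,0,0,0,-0.4,0.0027,0.0024,0.117,0,0,0,-0.4])

```text
time_s: 9.53
position: [0.5371, -0.0309, 0.1135]
tool_rot: [[-0.683, 0.731, 0.003], [0.731, 0.683, 0.001], [-0.001, 0.002, -1.0]]
ft_force: [0.3, -0.4, -0.1]
grip_width: 0.0599
```

```bash
python3 -c "
from h import *
go([.5362,-.0307,.112],43)
"
```

```text
t 9.53 pos [ 0.5371 -0.0309  0.1135] F [ 0.26 -0.45 -0.06] w 0.0599 yaw 43.06
delta [0.001, -0.0008, 0.0021, 0.0007, 0.0005, 0.0003]
```

Call:
jog_arm(deltas=[0.001,-0.0008,0.001,0,0,0,1,0.001,-0.0008,0.001,0,0,0,1,0.001,-0.0008,0.001,0,0,0,1,0.001,-0.0008,0.001,0,0,0,1,0.001,-0.0008,0.001,0,0,0,1,0.001,-0.0008,0.001,0,0,0,1,0.001,-0.0008,0.001,0,0,0,1], grip_force=30)

```text
time_s: 10.12
position: [0.5362, -0.0312, 0.1123]
tool_rot: [[-0.682, 0.731, 0.003], [0.731, 0.682, 0.001], [-0.001, 0.003, -1.0]]
ft_force: [0.2, 1.4, 6.4]
grip_width: 0.0277
```

Call:
jog_arm(deltas=[0,0,0,0,0,0,1,0,0,0,0,0,0,1,0,0,0,0,0,0,1], grip_force=90)

```text
time_s: 10.37
position: [0.5362, -0.0311, 0.1125]
tool_rot: [[-0.682, 0.731, 0.003], [0.731, 0.682, 0.001], [-0.001, 0.003, -1.0]]
ft_force: [-0.3, 2.5, 7.7]
grip_width: 0.0271
```

```bash
python3 -c "
from h import *
go([.5362,-.0307,.112],43)
"
```

```text
t 10.37 pos [ 0.5362 -0.0311  0.1125] F [-0.26  2.46  7.71] w 0.0271 yaw 43.0
delta [0.0004, 0.0004, 0.0007, 0.0009, 0.0004, -0.0]
```

Call:
jog_arm(deltas=[0,0,-0.02,0,0,0,1,0,0,-0.05,0,0,0,1,0,0,-0.09,0,0,0,1,0,0,-0.13,0,0,0,1,0,0,-0.18,0,0,0,1,0,0,-0.18,0,0,0,1,0,0,-0.18,0,0,0,1,0,0,-0.18,0,0,0,1])

```text
time_s: 11.03
position: [0.535, -0.0313, 0.2455]
tool_rot: [[-0.682, 0.731, -0.001], [0.731, 0.682, 0.001], [0.002, 0.0, -1.0]]
ft_force: [0.1, -0.3, -2.0]
grip_width: 0.0269
```

```bash
python3 -c "
from h import *
crop('side',eyes.get_image('side'),250,100,150,150,4,'pics/c8_side.png')
crop('top',eyes.get_image('top'),260,195,140,80,5,'pics/c8_top.png')
go([.4956,-.222,.2435],43)
"
```

```text
t 11.13 pos [ 0.5349 -0.0312  0.2449] F [ 0.3  -0.61 -1.35] w 0.027 yaw 43.0
delta [-0.1503, -0.2118, 0.0015, -0.0002, -0.0009, 0.0]
```

View pics/c8_side.png

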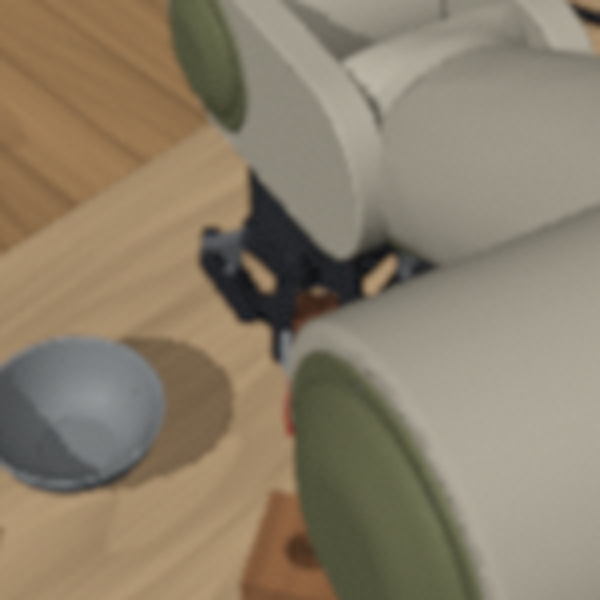

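View pics/c8_top.png

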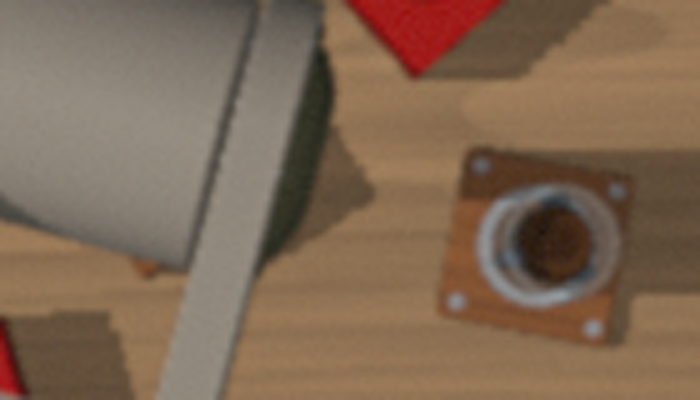

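Call:
jog_arm(deltas=[-0.1503,-0.2118,0,0,0,0,1,-0.1503,-0.2118,0,0,0,0,1,-0.1503,-0.2118,0,0,0,0,1,-0.1503,-0.2118,0,0,0,0,1,-0.1503,-0.2118,0,0,0,0,1,-0.1503,-0.2118,0,0,0,0,1,-0.1503,-0.2118,0,0,0,0,1,-0.1503,-0.2118,0,0,0,0,1,-0.1503,-0.2118,0,0,0,0,1])

```text
time_s: 11.88
position: [0.4963, -0.221, 0.2457]
tool_rot: [[-0.683, 0.73, -0.0], [0.73, 0.683, 0.002], [0.001, 0.001, -1.0]]
ft_force: [-0.3, 0.2, -0.9]
grip_width: 0.0269
```

```bash
python3 -c "
from h import *
crop('side',eyes.get_image('side'),330,120,120,120,5,'pics/c9_side.png')
crop('top',eyes.get_image('top'),320,195,120,90,5,'pics/c9_top.png')
go([.4956,-.222,.222],43)
"
```

```text
t 11.98 pos [ 0.4964 -0.221   0.2461] F [-0.39 -0.18 -0.92] w 0.0272 yaw 43.1
delta [-0.0003, -0.0018, 0.0321, 0.0004, -0.0002, 0.0006]
```

View pics/c9_side.png

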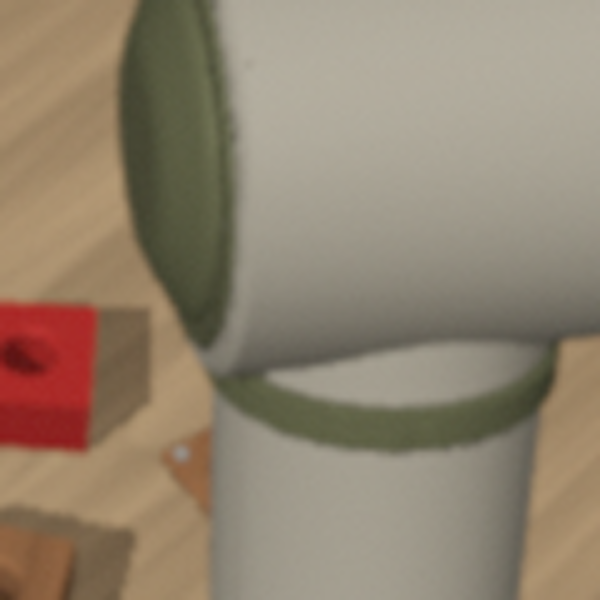

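View pics/c9_top.png

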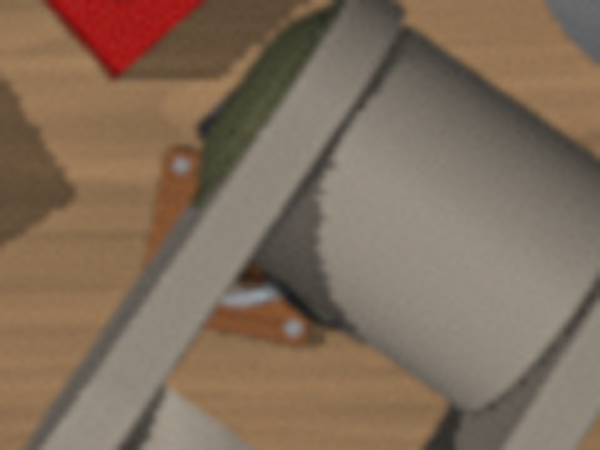

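Call:
jog_arm(deltas=[-0.0003,-0.0018,0.006,0,0,0,1,-0.0003,-0.0018,0.012,0,0,0,1,-0.0003,-0.0018,0.018,0,0,0,1,-0.0003,-0.0018,0.024,0,0,0,1,-0.0003,-0.0018,0.028,0,0,0,1,-0.0003,-0.0018,0.028,0,0,0,1])

```text
time_s: 12.48
position: [0.4952, -0.223, 0.2243]
tool_rot: [[-0.682, 0.731, -0.001], [0.731, 0.682, 0.002], [0.002, 0.001, -1.0]]
ft_force: [-0.2, 1.1, -0.8]
grip_width: 0.0278
```

Call:
jog_arm(deltas=[0,0,0.002,0,0,0,1,0,0,0.004,0,0,0,1,0,0,0.006,0,0,0,1,0,0,0.008,0,0,0,1,0,0,0.01,0,0,0,1,0,0,0.012,0,0,0,1])

```text
time_s: 12.98
position: [0.4954, -0.2232, 0.216]
tool_rot: [[-0.682, 0.731, 0.001], [0.731, 0.682, 0.001], [0.0, 0.001, -1.0]]
ft_force: [0.2, 0.2, -0.8]
grip_width: 0.0271
```

Call:
jog_arm(deltas=[0.0008,0.001,0.002,0,0,0,1,0.0008,0.001,0.004,0,0,0,1,0.0008,0.001,0.006,0,0,0,1,0.0008,0.001,0.008,0,0,0,1,0.0008,0.001,0.01,0,0,0,1,0.0008,0.001,0.012,0,0,0,1])

```text
time_s: 13.48
position: [0.4956, -0.2224, 0.2072]
tool_rot: [[-0.682, 0.731, 0.001], [0.731, 0.682, 0.001], [-0.0, 0.001, -1.0]]
ft_force: [-0.3, -0.1, 1.4]
grip_width: 0.0268
```

Call:
jog_arm(deltas=[0,0,0.002,0,0,0,1,0,0,0.004,0,0,0,1,0,0,0.006,0,0,0,1,0,0,0.008,0,0,0,1,0,0,0.01,0,0,0,1,0,0,0.012,0,0,0,1])

```text
time_s: 13.98
position: [0.4956, -0.2222, 0.1981]
tool_rot: [[-0.682, 0.731, 0.001], [0.731, 0.682, 0.001], [0.0, 0.001, -1.0]]
ft_force: [-0.4, -0.4, 4.7]
grip_width: 0.0272
```

```bash
python3 -c "
from h import *
go([.4956,-.222,.19],43)
"
```

```text
t 13.98 pos [ 0.4956 -0.2222  0.1981] F [-0.43 -0.44  4.73] w 0.0272 yaw 43.01
delta [0.0002, 0.0002, 0.0108, 0.0004, -0.0001, 0.0]
```

Call:
jog_arm(deltas=[0,0,0.001,0,0,0,1,0,0,0.002,0,0,0,1,0,0,0.003,0,0,0,1,0,0,0.004,0,0,0,1,0,0,0.005,0,0,0,1,0,0,0.006,0,0,0,1,0,0,0.007,0,0,0,1,0,0,0.008,0,0,0,1,0,0,0.009,0,0,0,1,0,0,0.01,0,0,0,1])

```text
time_s: 14.82
position: [0.4956, -0.2222, 0.1906]
tool_rot: [[-0.682, 0.731, 0.001], [0.731, 0.682, 0.001], [0.0, 0.001, -1.0]]
ft_force: [-0.9, -0.3, 5.1]
grip_width: 0.027
```

Call:
jog_arm(deltas=[0,0,0.001,0,0,0,1,0,0,0.002,0,0,0,1,0,0,0.003,0,0,0,1,0,0,0.004,0,0,0,1,0,0,0.005,0,0,0,1,0,0,0.006,0,0,0,1,0,0,0.007,0,0,0,1,0,0,0.008,0,0,0,1])

```text
time_s: 15.48
position: [0.4955, -0.2222, 0.1846]
tool_rot: [[-0.682, 0.731, 0.001], [0.731, 0.682, 0.001], [0.0, 0.001, -1.0]]
ft_force: [-1.6, -1.1, 5.0]
grip_width: 0.0272
```

Call:
jog_arm(deltas=[0,0,0.001,0,0,0,1,0,0,0.002,0,0,0,1,0,0,0.003,0,0,0,1,0,0,0.004,0,0,0,1])

```text
time_s: 15.82
position: [0.4956, -0.2223, 0.182]
tool_rot: [[-0.682, 0.731, 0.001], [0.731, 0.682, 0.001], [-0.0, 0.001, -1.0]]
ft_force: [-1.3, -0.6, 7.0]
grip_width: 0.0271
```

Call:
jog_arm(deltas=[0,0,0.0008,0,0,0,1,0,0,0.0016,0,0,0,1,0,0,0.0024,0,0,0,1])

```text
time_s: 16.07
position: [0.4956, -0.2222, 0.1801]
tool_rot: [[-0.682, 0.731, 0.001], [0.731, 0.682, 0.001], [-0.0, 0.001, -1.0]]
ft_force: [-1.1, -0.7, 6.4]
grip_width: 0.0271
```

Call:
jog_arm(deltas=[0,0,0.0008,0,0,0,1,0,0,0.0016,0,0,0,1])

```text
time_s: 16.23
position: [0.4956, -0.2222, 0.1789]
tool_rot: [[-0.682, 0.731, 0.001], [0.731, 0.682, 0.001], [-0.0, 0.001, -1.0]]
ft_force: [-0.6, -0.6, 6.8]
grip_width: 0.0271
```

Call:
jog_arm(deltas=[0,0,0.0007,0,0,0,1,0,0,0.0014,0,0,0,1])

```text
time_s: 16.4
position: [0.4956, -0.2222, 0.1778]
tool_rot: [[-0.682, 0.731, 0.001], [0.731, 0.682, 0.001], [-0.0, 0.001, -1.0]]
ft_force: [-1.0, -0.5, 5.7]
grip_width: 0.0269
```

Call:
jog_arm(deltas=[0,0,0.0007,0,0,0,1,0,0,0.0014,0,0,0,1])

```text
time_s: 16.57
position: [0.4956, -0.2222, 0.1768]
tool_rot: [[-0.682, 0.731, 0.001], [0.731, 0.682, 0.001], [-0.0, 0.001, -1.0]]
ft_force: [-1.5, -0.2, 7.4]
grip_width: 0.0268
```

Call:
jog_arm(deltas=[0,0,0.0007,0,0,0,1,0,0,0.0014,0,0,0,1])

```text
time_s: 16.73
position: [0.4956, -0.2222, 0.1758]
tool_rot: [[-0.682, 0.731, 0.001], [0.731, 0.682, 0.001], [-0.0, 0.001, -1.0]]
ft_force: [-1.3, -0.8, 7.6]
grip_width: 0.0272
```

Call:
jog_arm(deltas=[0,0,0.0007,0,0,0,1,0,0,0.0014,0,0,0,1])

```text
time_s: 16.9
position: [0.4956, -0.2223, 0.1748]
tool_rot: [[-0.682, 0.731, 0.001], [0.731, 0.682, 0.001], [-0.0, 0.001, -1.0]]
ft_force: [-2.4, -0.6, 7.5]
grip_width: 0.027
```

Call:
jog_arm(deltas=[0,0,0.0007,0,0,0,1,0,0,0.0014,0,0,0,1])

```text
time_s: 17.07
position: [0.4956, -0.2223, 0.1738]
tool_rot: [[-0.682, 0.731, 0.001], [0.731, 0.682, 0.001], [-0.0, 0.001, -1.0]]
ft_force: [-1.5, 0.6, 7.3]
grip_width: 0.027
```

Call:
jog_arm(deltas=[0,0,0.0007,0,0,0,1,0,0,0.0014,0,0,0,1])

```text
time_s: 17.23
position: [0.4956, -0.2223, 0.1728]
tool_rot: [[-0.682, 0.731, 0.001], [0.731, 0.682, 0.001], [-0.0, 0.001, -1.0]]
ft_force: [-1.3, -1.8, 7.9]
grip_width: 0.0271
```

Call:
jog_arm(deltas=[0,0,0.0007,0,0,0,1,0,0,0.0014,0,0,0,1])

```text
time_s: 17.4
position: [0.4956, -0.2223, 0.1717]
tool_rot: [[-0.682, 0.731, 0.001], [0.731, 0.682, 0.001], [-0.0, 0.001, -1.0]]
ft_force: [-1.7, -0.5, 6.2]
grip_width: 0.0271
```

Call:
jog_arm(deltas=[0,0,0.0007,0,0,0,1,0,0,0.0014,0,0,0,1])

```text
time_s: 17.57
position: [0.4958, -0.2223, 0.1715]
tool_rot: [[-0.682, 0.731, 0.002], [0.731, 0.682, -0.0], [-0.001, 0.001, -1.0]]
ft_force: [-2.7, 1.0, 17.8]
grip_width: 0.027
```

Call:
jog_arm(deltas=[0,0,0,0,0,0,1])

```text
time_s: 17.65
position: [0.4958, -0.2223, 0.1715]
tool_rot: [[-0.682, 0.731, 0.002], [0.731, 0.682, 0.0], [-0.001, 0.001, -1.0]]
ft_force: [-3.2, 0.0, 14.1]
grip_width: 0.0272
```

Call:
jog_arm(deltas=[0,0,0.0005,0,0,0,1,0,0,0.0005,0,0,0,1])

```text
time_s: 17.82
position: [0.4959, -0.2223, 0.1714]
tool_rot: [[-0.682, 0.731, 0.002], [0.731, 0.682, -0.0], [-0.002, 0.002, -1.0]]
ft_force: [-2.2, 0.9, 16.5]
grip_width: 0.0269
```

Call:
jog_arm(deltas=[0,0,0,0,0,0,1,0,0,0,0,0,0,1])

```text
time_s: 17.98
position: [0.4959, -0.2223, 0.1715]
tool_rot: [[-0.682, 0.731, 0.002], [0.731, 0.682, -0.0], [-0.002, 0.002, -1.0]]
ft_force: [-2.9, 1.9, 15.3]
grip_width: 0.027
```

Call:
jog_arm(deltas=[0,0,0.0006,0,0,0,1,0,0,0.0012,0,0,0,1,0,0,0.0012,0,0,0,1])

```text
time_s: 18.23
position: [0.496, -0.2224, 0.1714]
tool_rot: [[-0.682, 0.731, 0.003], [0.731, 0.682, -0.001], [-0.003, 0.002, -1.0]]
ft_force: [-3.9, 2.5, 22.5]
grip_width: 0.0268
```

Call:
jog_arm(deltas=[0,0,0,0,0,0,1,0,0,0,0,0,0,1,0,0,0,0,0,0,1])

```text
time_s: 18.48
position: [0.496, -0.2224, 0.1714]
tool_rot: [[-0.682, 0.731, 0.003], [0.731, 0.682, -0.001], [-0.003, 0.002, -1.0]]
ft_force: [-4.8, 2.2, 22.6]
grip_width: 0.0272
```

Call:
jog_arm(deltas=[0,0,-0.005,0,0,0,1,0,0,-0.012,0,0,0,1,0,0,-0.025,0,0,0,1,0,0,-0.045,0,0,0,1,0,0,-0.07,0,0,0,1,0,0,-0.1,0,0,0,1,0,0,-0.1,0,0,0,1,0,0,-0.1,0,0,0,1])

```text
time_s: 19.15
position: [0.4957, -0.2223, 0.2446]
tool_rot: [[-0.682, 0.731, 0.002], [0.731, 0.682, 0.0], [-0.001, 0.002, -1.0]]
ft_force: [0.4, 0.0, -1.4]
grip_width: 0.0269
```

```bash
python3 -c "
from h import *
go([.5362,-.0311,.25],43)
"
```

```text
t 19.15 pos [ 0.4957 -0.2223  0.2446] F [ 0.4   0.02 -1.41] w 0.0269 yaw 43.01
delta [0.1496, 0.2133, -0.007, 0.0005, 0.0004, 0.0001]
```

Call:
jog_arm(deltas=[0.1496,0.2133,-0.007,0,0,0,1,0.1496,0.2133,-0.007,0,0,0,1,0.1496,0.2133,-0.007,0,0,0,1,0.1496,0.2133,-0.007,0,0,0,1,0.1496,0.2133,-0.007,0,0,0,1,0.1496,0.2133,-0.007,0,0,0,1,0.1496,0.2133,-0.007,0,0,0,1,0.1496,0.2133,-0.007,0,0,0,1,0.1496,0.2133,-0.007,0,0,0,1])

```text
time_s: 19.9
position: [0.5357, -0.0321, 0.2488]
tool_rot: [[-0.681, 0.732, -0.001], [0.732, 0.681, 0.001], [0.001, 0.0, -1.0]]
ft_force: [-0.1, -0.9, -0.8]
grip_width: 0.0272
```

```bash
python3 -c "
from h import *
crop('top',eyes.get_image('top'),340,205,66,66,8,'pics/d1_top.png')
crop('side',eyes.get_image('side'),250,100,150,150,4,'pics/d1_side.png')
go([.5362,-.0311,.16],43)
"
```

```text
t 20.0 pos [ 0.5358 -0.0322  0.2491] F [-0.02 -0.29 -1.03] w 0.0271 yaw 42.91
delta [0.0006, 0.0013, 0.1188, 0.0002, -0.0003, -0.0005]
```

View pics/d1_top.png

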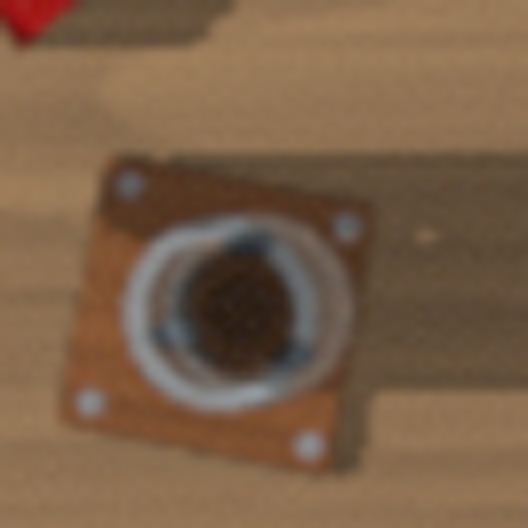

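View pics/d1_side.png

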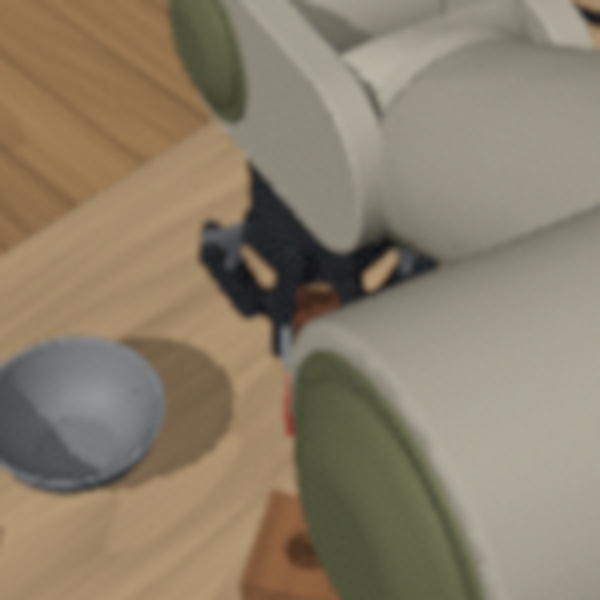

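Call:
jog_arm(deltas=[0.0006,0.0013,0.04,0,0,0,1,0.0006,0.0013,0.08,0,0,0,1,0.0006,0.0013,0.1,0,0,0,1,0.0006,0.0013,0.118,0,0,0,1,0.0006,0.0013,0.118,0,0,0,1,0.0006,0.0013,0.118,0,0,0,1,0.0006,0.0013,0.118,0,0,0,1])

```text
time_s: 20.58
position: [0.5369, -0.0305, 0.162]
tool_rot: [[-0.682, 0.732, 0.002], [0.732, 0.682, 0.001], [-0.001, 0.002, -1.0]]
ft_force: [0.4, 0.2, -0.9]
grip_width: 0.0271
```

```bash
python3 -c "
from h import *
go([.5362,-.0311,.14],43)
"
```

```text
t 20.58 pos [ 0.5369 -0.0305  0.162 ] F [ 0.39  0.15 -0.91] w 0.0271 yaw 42.97
delta [0.0001, -0.0012, 0.0293, 0.0007, 0.0003, -0.0002]
```

Call:
jog_arm(deltas=[0.0001,-0.0012,0.004,0,0,0,1,0.0001,-0.0012,0.01,0,0,0,1,0.0001,-0.0012,0.015,0,0,0,1,0.0001,-0.0012,0.02,0,0,0,1,0.0001,-0.0012,0.025,0,0,0,1,0.0001,-0.0012,0.029,0,0,0,1])

```text
time_s: 21.08
position: [0.5356, -0.0305, 0.1387]
tool_rot: [[-0.682, 0.731, 0.0], [0.731, 0.682, 0.001], [0.001, 0.001, -1.0]]
ft_force: [0.2, 0.1, -0.8]
grip_width: 0.027
```

Call:
jog_arm(deltas=[0,0,0,0,0,0,1])

```text
time_s: 21.17
position: [0.5355, -0.0304, 0.1385]
tool_rot: [[-0.682, 0.731, -0.001], [0.731, 0.682, 0.001], [0.001, 0.001, -1.0]]
ft_force: [0.4, -0.6, -1.2]
grip_width: 0.0269
```

Call:
jog_arm(deltas=[0.0,0,0.005,0,0,0,1,0,0,0.01,0,0,0,1,0,0,0.015,0,0,0,1,0,0,0.02,0,0,0,1,0,0,0.025,0,0,0,1,0,0,0.029,0,0,0,1,0,0,0.029,0,0,0,1])

```text
time_s: 21.75
position: [0.5355, -0.0304, 0.1167]
tool_rot: [[-0.682, 0.731, -0.001], [0.731, 0.682, 0.001], [0.001, 0.001, -1.0]]
ft_force: [-0.4, 0.2, -1.3]
grip_width: 0.0271
```

Call:
jog_arm(deltas=[0,0,0.0015,0,0,0,1,0,0,0.003,0,0,0,1,0,0,0.003,0,0,0,1])

```text
time_s: 22.0
position: [0.5357, -0.0305, 0.1151]
tool_rot: [[-0.682, 0.731, 0.001], [0.731, 0.682, 0.001], [0.0, 0.001, -1.0]]
ft_force: [-0.4, -0.4, -0.8]
grip_width: 0.0269
```

Call:
jog_arm(deltas=[0,0,0.0015,0,0,0,1,0,0,0.0025,0,0,0,1,0,0,0.0025,0,0,0,1])

```text
time_s: 22.25
position: [0.5357, -0.0305, 0.1132]
tool_rot: [[-0.682, 0.731, 0.001], [0.731, 0.682, 0.001], [0.0, 0.001, -1.0]]
ft_force: [-0.7, 0.0, -1.8]
grip_width: 0.0269
```

Call:
jog_arm(deltas=[0,0,0.001,0,0,0,1,0,0,0.001,0,0,0,1])

```text
time_s: 22.42
position: [0.5358, -0.0305, 0.1126]
tool_rot: [[-0.682, 0.731, 0.001], [0.731, 0.682, 0.001], [0.0, 0.001, -1.0]]
ft_force: [0.6, 0.5, -0.9]
grip_width: 0.0272
```

Call:
jog_arm(deltas=[0,0,0.001,0,0,0,1,0,0,0.001,0,0,0,1])

```text
time_s: 22.58
position: [0.5359, -0.0305, 0.1125]
tool_rot: [[-0.682, 0.731, 0.001], [0.731, 0.682, 0.001], [-0.0, 0.002, -1.0]]
ft_force: [-1.1, 1.1, 4.7]
grip_width: 0.0273
```

Call:
jog_arm(deltas=[0,0,0,0,0,0,0.3,0,0,0,0,0,0,0,0,0,0,0,0,0,-0.4,0,0,0,0,0,0,-0.4,0,0,0,0,0,0,-0.4,0,0,0,0,0,0,-0.4], grip_force=20)

```text
time_s: 23.08
position: [0.5357, -0.0305, 0.1118]
tool_rot: [[-0.682, 0.731, 0.001], [0.731, 0.682, 0.001], [0.0, 0.001, -1.0]]
ft_force: [-0.2, -0.3, 0.0]
grip_width: 0.0598
```

Call:
jog_arm(deltas=[0,0,-0.03,0,0,0,-0.4,0,0,-0.06,0,0,0,-0.4,0,0,-0.1,0,0,0,-0.4,0,0,-0.15,0,0,0,-0.4,0,0,-0.2,0,0,0,-0.4,0.3,0.15,-0.2,0,0,0,-0.4,0.3,0.15,-0.2,0,0,0,-0.4,0.3,0.15,-0.2,0,0,0,-0.4,0.3,0.15,-0.2,0,0,0,-0.4,0.3,0.15,-0.2,0,0,0,-0.4,0.3,0.15,-0.2,0,0,0,-0.4,0.3,0.15,-0.2,0,0,0,-0.4])

```text
time_s: 24.08
position: [0.4619, 0.2159, 0.2623]
tool_rot: [[-0.687, 0.727, 0.0], [0.727, 0.687, 0.003], [0.002, 0.002, -1.0]]
ft_force: [0.1, -0.4, 0.3]
grip_width: 0.0597
```

Call:
jog_arm(deltas=[0.3,0.2,-0.1,0,0,0,-0.4,0.3,0.2,-0.1,0,0,0,-0.4,0.3,0.2,-0.1,0,0,0,-0.4,0.3,0.2,-0.1,0,0,0,-0.4,0.3,0.2,-0.1,0,0,0,-0.4,0.3,0.2,-0.1,0,0,0,-0.4,0.3,0.2,-0.1,0,0,0,-0.4])

```text
time_s: 24.67
position: [0.4196, 0.48, 0.3379]
tool_rot: [[-0.683, 0.73, 0.001], [0.73, 0.683, 0.002], [0.001, 0.002, -1.0]]
ft_force: [0.9, 0.0, 0.6]
grip_width: 0.0595
```

```bash
python3 -c "
from h import *
a=eyes.get_image('top');b=eyes.get_image('side')
crop('top',a,260,195,140,80,5,'pics/e_top.png')
crop('side',b,300,165,115,100,7,'pics/e_side.png')
cv2.imwrite('pics/e_full.png',b[:,:,::-1])
go([.5362,-.0311,.16],43)
"
```

```text
t 24.77 pos [0.4195 0.4809 0.3374] F [0.11 0.26 0.53] w 0.0597 yaw 43.26
delta [-0.604, -0.3552, 0.235, 0.0008, -0.0003, 0.0015]
```

View pics/e_top.png

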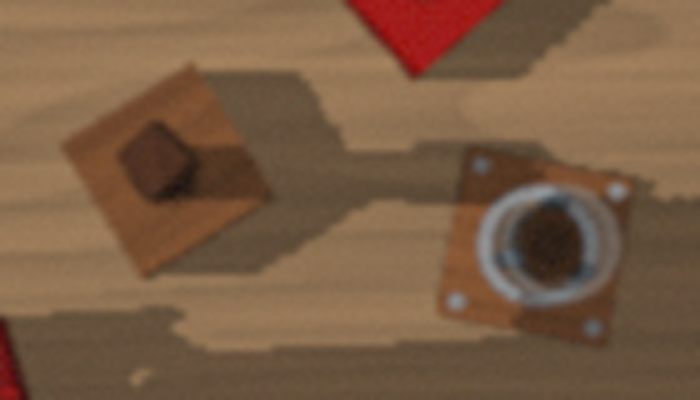

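View pics/e_full.png

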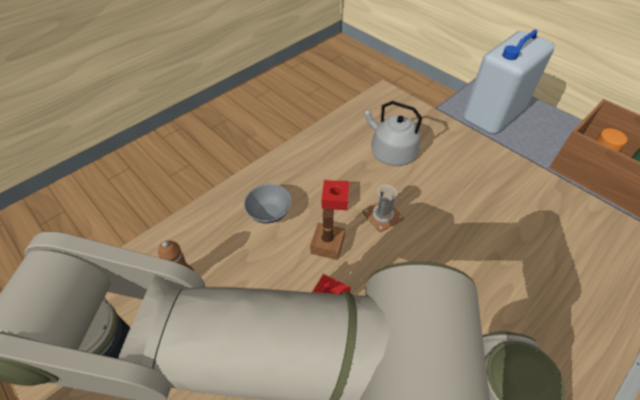

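View pics/e_side.png

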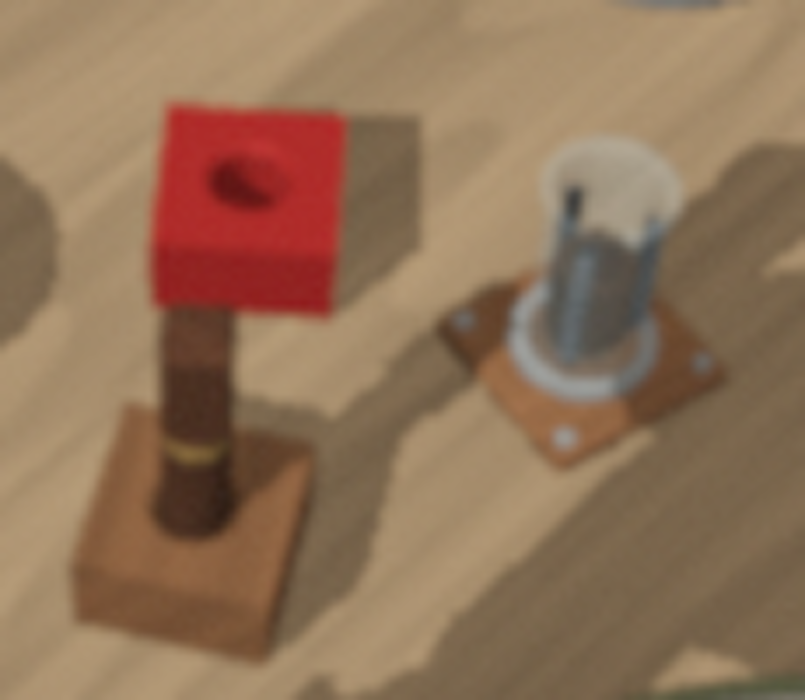

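Call:
jog_arm(deltas=[0,0,0,0,0,0,-0.4,0,0,0,0,0,0,-0.4,0,0,0,0,0,0,-0.4])

```text
time_s: 25.02
position: [0.4211, 0.4762, 0.3372]
tool_rot: [[-0.681, 0.732, 0.0], [0.732, 0.681, 0.001], [0.0, 0.0, -1.0]]
ft_force: [-0.1, -0.8, 0.4]
grip_width: 0.0599
```

```bash
python3 -c "
from rig import close_job
print(close_job())"
```

```text
the job is handed in; nothing more can be done
None
```

I put the loose coin in the tube mouth, packed all three coins down to the stop and stood the pusher back in the brown block. I handed the job in at about 25 s; no verdict was reported.

- **Packing:** sliding drag was about 5 to 8 N. The force then climbed with hardly any movement, with the pusher's foot about 47 mm below the rim. The last press held about 22.5 N at the wrist for over 0.25 s, and the highest reading was 22.6 N, well under 40 N.
- **Final pictures:** the pusher stands upright in the brown block, and it was let go at the same height where I gripped it. In both views the coins sit deep in the tube as one stack; I could not measure the gaps between them.
- **Kettle, bowl and mill:** I saw no movement of the kettle or bowl in the last side picture. The mill was partly hidden by the arm there, so I could only see its top, but nothing ran into it.
- **Not seen directly:** the arm hid the tube during the coin release and the pushing, so I relied on force and position readings then. While lowering the coin I felt one light contact of about 6 N at the rim and backed off before letting go.

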